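Tuck the pastry box flap under its lip

TASK

Close the pastry box: push its sprung flap over and press it down flat with your fingers, then, without letting it spring up, push it along (the orange rib gives a hold to push on) until its edge is tucked fully home beneath the black lip, and let go so that the lip alone keeps it shut. Do not pinch the flap or touch its silvery food side, and leave the espresso cup, the milk jug and the marker pen where they stand.

Things in the scene. Friction and masses are not known exactly. Their poses are not given: they have to be found in the camera images.
- pastry_box: green open takeaway box with a brownie in it, fixed to the counter: 165 mm along its x, 136 mm wide (146 over the black hinge guides), walls 58 mm high. Origin: centre of its underside, z up. Its x points from the flap's hinge to the black retaining lip, roughly to the robot's left (within 0.35 rad).
- hinge_pin (a point): middle of the steel hinge pin, which runs along the box's y. At the start it is at x = -70 mm, z = 60 mm in the box's frame; it moves along the box's x with joint flap_slide. Axes as the box.
- flap (a joint): flap angle, rad: 0 = flat over the box, 1.57 = upright, limit 1.9; starts at 1.3 to 1.7. A spring (0.10 N m/rad, rest at 1.5, hinge friction 0.025 N m) lifts it to 0.8 or more if let go untucked; tucked it rests near 0.05. The flap is white board 4 mm thick centred on the pin's axis, reaching 112 mm from it, 124 mm wide, the last 26 mm 100 mm wide; flat, its top is at z = 62 mm.
- flap_slide (a joint): how far the pin has been pushed along its slots to the lip, m: 0 at the start, 0.024 = stop, fully home. Stays where left; takes about 5 N. At 0 the flat flap's free edge just meets the start of the lip's lead-in (box x = 42 mm); fully home it is 16.5 mm beneath the lip plate. If pushed while the flap is not flat, the edge jams on the lip or rides over it.
- rib (a point): middle of the top of the orange push rib, on the flap's outer face (the top once folded). The rib is 70 mm long across the flap, covers 78 to 85 mm from the pin and stands 7 mm proud. Fingertips set between pin and rib can press the flap flat and push the rib. Axes: x from pin to free edge, z out of the outer face.
- tuck_edge (a point): middle of the flap's free edge, 112 mm from the pin, mid-thickness; axes as point rib
- lip_edge (a point): middle of the front of the lip's lead-in, level with the lip's underside (box x = 42 mm, z = 67 mm); axes as the box. The lip is a black 3 mm plate across the whole width from box x = 49.5 mm to the end (82.5 mm), underside z = 67 mm, top z = 70 mm; its flared lead-in covers x = 42 to 50 mm and rises to z = 74 mm.
- flap_lining: silvery food-side lining on the flap's inner face, 70 x 108 x 2 mm, covering 10 to 80 mm from the pin; origin at the pin's middle; not to be touched
- espresso_cup: loose white espresso cup, 59 x 83 x 52 mm, beyond the lip end of the box; origin: centre of its underside
- milk_jug: loose steel milk jug, 101 x 70 x 90 mm, standing on the hinge side of the box, 0.15 m or more from the pin; origin: centre of its underside
- marker: loose red and white marker pen, 17 x 135 x 16 mm, lying between the milk jug and the hinge end of the box; origin: centre of its underside, y along the pen

How it is judged:
By the outcome, as a careful person would: the job done as asked, in the order asked, and still so for the second after the job is handed in, with the robot touching nothing.
It also fails if it takes over 42 s, if anything falls off the work surface, if the arm or the gripper's body presses on something with over 40 N, if the wrist force passes 120 N, or if a joint passes its speed limit or range.

ROBOT

A 6-joint arm with a two-finger parallel gripper is mounted at the origin on a cart in front of the work surface, level with it; the furniture and walls round the work are solid. World frame = base frame: x ahead of the robot, y to its left, z up, the work surface at z = 0. Lengths are in m, angles in rad, forces in N, time in s.
With the tool pointing down it reaches from about 0.325 to 0.9 m from the base axis. Payload 6.1 kg.
Tool frame: the origin (TCP) lies on the mounting face of the last link; the fingertips stand 182 mm ahead of it and the grasp point (between the pads) lies 164 mm ahead of it (env.grasp_offset is the distance from the TCP to the grasp point, in m); z points along the fingers, y is the line along which they close (so a half turn about z gives the same grasp; the last joint's range is limited). The gripper opens to 87 mm and grips with 3 to 60 N. Pads are 19 mm wide; open, the fingers measure 117 mm over their backs; the gripper's body (75 mm by 190 mm) begins 51 mm behind the grasp point.
Start: joints at [1.011, 0.22, 1.526, -0, 1.395, -0.126], TCP at [0.263, 0.567, 0.405] pointing down, gripper open.
Joint ranges: [-2.98, 2.98], [-0.91, 2.08], [0.09, 2.57], [-1.24, 4.39], [0.2, 2.65], [-2.68, 2.68]. Speed limits (rad/s): [2.57, 2.57, 3.01, 3.14, 3.14, 3.14].

INTERFACE

Orientations are given as a rotation vector (axis times angle).
In Python, from plant import env gives the robot as it stands.
- The arm moves only by the shell command python3 -m inch 'ROWS' [FORCE]. ROWS is JSON, one flat list of numbers, 5 for each row, row after row: the finger opening in mm, from 0 to 87, then the shift along the tool's x, y, z in units of 50 mm (1.0 is 50 mm), then the turn about the tool's z in units of 5 degrees (1.0 is 5 degrees). In form: [claw, dx, dy, dz, turn, claw, dx, dy, dz, turn, ...]. A call has 1 to 12 rows; each row shifts and turns the commanded pose from where the row before left it, along the tool's axes as they then stand; what a row does not reach is not made up. A row lasts 1/8 s, in which the tool goes at most 62.5 mm and 10.7 degrees, less where a joint would pass 70% of its speed; a pose out of reach is approached as far as the arm can. A call is refused whole if a number of a shift passes 1 or a number of a turn 1, either way. A call with a gripper value outside its range is refused whole. The fingers move at their own pace and stop on an object; FORCE is the grip in N (left out, the last holds). Time passes only in rows, so rows that do not move let the fingers close. It gives the time, the measured TCP pose, the force, the opening and the grip force at its end, in the units of the state.
- env.observe(): the state, without advancing time (a new reading comes with each control period).
- env.grab_frame(name): name is "side" or "top" or "wrist"; returns a dict with "frame" (420x560x3 uint8, red, green, blue), "z_map" (420x560 float32, m along the optical axis (not along the pixel's ray), 0 where there is no reading), "fx", "fy", "cx", "cy" (pixels), "R" (3x3) and "t" (3): a world point X has camera coordinates R X + t. Camera axes: x right, y down, z forward; pixel columns grow to the right and rows downward; lengths in m; the calibration is good to about 2 mm. A picture is of the moment at which its call begins.
- env.job_done(): hands the job in; it is judged then, once.
Trained networks look in the newest picture that a camera, given by its name, has taken for a name from the list of things; names that differ only in an ending like _2 or _b are one class to them, and where a whole thing is asked for, a point or a joint stands for the part that bears it (a point fixed in the world has none). Each returns a list of dicts, best first, with "score" (0 to 1); they miss things now and then, are a little off and sometimes report something else, mostly with a low value. They report only what shows in the picture. A call takes as long as a camera call.
- env.trace(camera, target): "pixels" (420x560 bool, what is visible of it) and "box" ([left, top, right, bottom] in pixels, round what is visible of it).
The state is a dict: "time_s": time; "joint_positions": joint angles; "joint_velocities": joint speeds; "joint_efforts": joint torques, N m; "ee_pos": TCP position; "ee_rot": TCP orientation; "wrist_force": force on the tool from outside, world axes, zero at the start; "moment": the same for the moment, N m; "grip_width": finger opening in m; "gripper_force": force on a finger pad.
Only numpy, scipy, OpenCV 4.12 (cv2) and the standard library are available. Lean on these libraries where they do the work, as an engineer would, in place of code of your own. Each camera call takes 0.05 s, during which the arm holds its last target. There are 200 camera calls.

## Working session

There is one attempt and no reset: what is moved stays moved. The work goes in short steps, Python scripts to look and compute and a shell command to move; the robot and the scene stay as the last step left them, time stands still between calls to the robot, and variables do not carry over. Pictures are saved under pics/ and viewed, at most 10 in all, crops included, and the job is handed in when it is done.

```bash
ls; mkdir -p pics; cat > h.py <<'E'
import numpy as np, cv2
from scipy.spatial.transform import Rotation as Ro
from plant import env
def pts(f,mask):
    v,u=np.nonzero(mask&(f["z_map"]>0)); z=f["z_map"][v,u]
    c=np.stack([(u-f["cx"])/f["fx"]*z,(v-f["cy"])/f["fy"]*z,z],1)
    return (c-f["t"])@f["R"], u,v
def save(n,f): cv2.imwrite(f"pics/{n}.png",cv2.cvtColor(f["frame"],cv2.COLOR_RGB2BGR))
def pix(f,X):
    c=np.asarray(f["R"])@X+f["t"]; return c[0]/c[2]*f["fx"]+f["cx"],c[1]/c[2]*f["fy"]+f["cy"]
E
python3 - <<'E'
from h import *
np.set_printoptions(precision=3,suppress=True)
s=env.observe(); print(s["time_s"],s["ee_pos"],s["ee_rot"],Ro.from_rotvec(s["ee_rot"]).as_matrix())
fs=[]
for cam in ["top","side"]:
    f=env.grab_frame(cam); fs.append(f["frame"]); print(cam,"pos",-np.asarray(f["R"]).T@f["t"])
    for t in ["pastry_box","flap","rib","flap_lining","espresso_cup","milk_jug","marker"]:
        for d in env.trace(cam,t)[:1]:
            p,u,v=pts(f,d["pixels"])
            if len(p): print(t,round(d["score"],2),d["box"],len(p),np.median(p,0),np.percentile(p,2,axis=0),np.percentile(p,98,axis=0))
save_=np.vstack([f[:, :] for f in fs]); save_=cv2.resize(save_,(400*1,600)) if 0 else save_
cv2.imwrite("pics/a.png",cv2.cvtColor(cv2.resize(np.hstack(fs),(800,300),interpolation=cv2.INTER_AREA),cv2.COLOR_RGB2BGR))
E
```

```text
pics
0.0 [0.263 0.567 0.404] [-0.676 -3.067  0.003] [[-0.907  0.42  -0.001]
 [ 0.42   0.907 -0.002]
 [ 0.    -0.002 -1.   ]]
top pos [0.328 0.142 1.117]
pastry_box 0.76 [222.2, 170.3, 296.1, 243.6] 4287 [0.5   0.171 0.048] [0.432 0.096 0.002] [0.574 0.25  0.169]
flap 0.55 [282.6, 175.7, 292.0, 230.2] 321 [0.509 0.103 0.145] [0.454 0.094 0.039] [0.559 0.112 0.174]
rib 0.53 [280.1, 175.6, 288.6, 225.5] 338 [0.512 0.103 0.144] [0.457 0.088 0.001] [0.572 0.112 0.174]
espresso_cup 0.62 [114.4, 185.4, 148.6, 214.6] 541 [0.534 0.477 0.028] [0.502 0.439 0.005] [0.555 0.501 0.054]
milk_jug 0.88 [398.7, 197.2, 436.2, 240.6] 979 [ 0.478 -0.218  0.038] [ 0.442 -0.245  0.   ] [ 0.518 -0.179  0.086]
marker 0.69 [366.9, 199.8, 376.1, 253.7] 313 [ 0.471 -0.104  0.014] [ 0.409 -0.112  0.009] [ 0.536 -0.097  0.019]
side pos [1.013 1.063 0.796]
pastry_box 0.83 [251.3, 151.5, 340.6, 261.0] 4918 [0.506 0.171 0.06 ] [0.434 0.092 0.005] [0.578 0.262 0.169]
flap 0.69 [257.9, 151.1, 301.1, 204.3] 1409 [0.508 0.107 0.126] [0.452 0.099 0.068] [0.569 0.116 0.172]
rib 0.76 [255.4, 156.9, 298.0, 203.2] 1437 [0.51  0.107 0.125] [0.452 0.098 0.066] [0.603 0.196 0.208]
flap_lining 0.63 [261.4, 165.5, 298.9, 198.0] 766 [0.504 0.107 0.11 ] [0.459 0.1   0.073] [0.56  0.116 0.14 ]
espresso_cup 0.74 [342.3, 284.1, 375.1, 326.8] 831 [0.527 0.467 0.04 ] [0.501 0.442 0.013] [0.558 0.511 0.054]
milk_jug 0.6 [233.9, 124.6, 249.6, 168.0] 439 [ 0.467 -0.186  0.064] [ 0.438 -0.241  0.003] [ 0.494 -0.173  0.087]
marker 0.64 [235.2, 170.7, 260.1, 180.3] 110 [ 0.498 -0.098  0.013] [ 0.466 -0.105  0.003] [ 0.535 -0.091  0.017]
```

View pics/a.png

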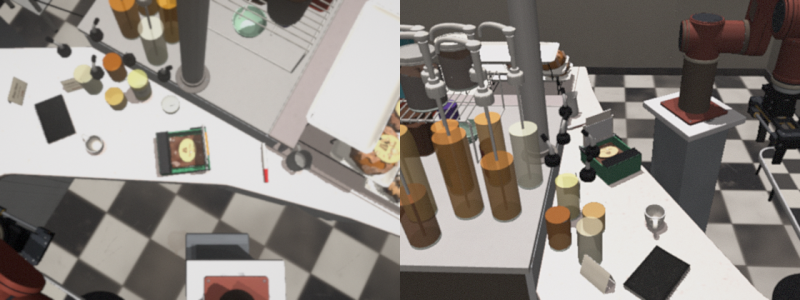

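The pair of views shows the box at top px (255,215) and side px (615,160), with the flap upright on the hinge (marker) side and the lip towards the cup. I'll fit the box yaw and pose next.

```bash
python3 - <<'E'
from h import *
np.set_printoptions(precision=4,suppress=True)
for cam in ["top","side"]:
    f=env.grab_frame(cam)
    P,u,v=pts(f,np.ones((420,560),bool)); 
    near=(abs(P[:,0]-.5)<.12)&(abs(P[:,1]-.175)<.14)
    col=f["frame"][v,u].astype(int)
    # box + lip outline
    m=near&(P[:,2]>.045)&(P[:,2]<.08)
    q=P[m]; r=cv2.minAreaRect(q[:,:2].astype(np.float32)*1000); print(cam,"rim",len(q),r,cv2.boxPoints(r).round(0).tolist())
    lip=near&(P[:,2]>.062)&(P[:,2]<.078)&(col.max(1)<70)&(P[:,1]>.19); q=P[lip]
    if len(q)>20:
        r=cv2.minAreaRect(q[:,:2].astype(np.float32)*1000); print("lip",len(q),r,cv2.boxPoints(r).round(0).tolist(),np.median(q[:,2]))
    m=near&(P[:,2]>.085)&(P[:,2]<.18)&(P[:,1]<.14); q=P[m]
    c=np.median(q,0); w,s,vt=np.linalg.svd(q-c); n=vt[2]; 
    if n[1]<0:n=-n
    print("flap",len(q),c,n,"yaw of normal from +y",np.degrees(np.arctan2(-n[0],n[1])),np.percentile(q,[1,99],axis=0))
    o=near&(col[:,0]>150)&(col[:,1]>50)&(col[:,1]<150)&(col[:,2]<70)&(P[:,2]>.1)
    print("orange",o.sum(),P[o].mean(0) if o.sum() else "")
    if cam=="top": U=f["frame"][150:270,190:330]
    else: V=f["frame"][130:280,220:380]
cv2.imwrite("pics/b.png",cv2.cvtColor(np.hstack([cv2.resize(U,(400,343)),cv2.resize(V,(366,343))]),cv2.COLOR_RGB2BGR))
E
```

```text
top rim 2262 ((502.4613037109375, 171.87948608398438), (148.25596618652344, 165.0901641845703), 6.7700395584106445) [[419.0, 245.0], [439.0, 81.0], [586.0, 99.0], [566.0, 263.0]]
lip 191 ((491.5494384765625, 220.1084747314453), (30.870454788208008, 132.10198974609375), 85.83457946777344) [[425.0, 210.0], [556.0, 200.0], [559.0, 231.0], [427.0, 240.0]] 0.07103145373582925
flap 319 [0.5078 0.1028 0.1449] [-0.1116  0.9936  0.0201] yaw of normal from +y 6.407675146577483 [[0.4499 0.0931 0.0871]
 [0.5693 0.1123 0.1751]]
orange 0 
side rim 2085 ((501.67913818359375, 176.477294921875), (151.33079528808594, 169.03927612304688), 7.361043453216553) [[416.0, 251.0], [437.0, 83.0], [588.0, 102.0], [566.0, 270.0]]
lip 807 ((497.69488525390625, 237.31884765625), (132.684814453125, 47.319541931152344), 7.2889628410339355) [[429.0, 252.0], [435.0, 205.0], [567.0, 222.0], [560.0, 269.0]] 0.07069227236284138
flap 1223 [0.5093 0.1079 0.1331] [-0.1129  0.9935  0.0133] yaw of normal from +y 6.485055580923646 [[0.4513 0.0984 0.0859]
 [0.5708 0.1162 0.1731]]
orange 0
```

View pics/b.png

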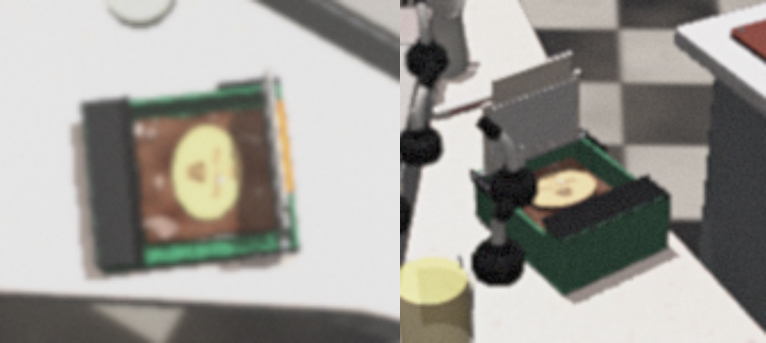

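The crop shows the lip at left (105,185), flap standing at right (275,150) and the orange rib on its outer, right-hand side (285,145). The measured yaw is about 6.6°, with the box centre near (0.502, 0.174). I'll turn the tool to line up with the box and check for tall obstacles.

```bash
python3 -m inch '[30,0,0,0,1,30,0,0,0,1,30,0,0,0,1,30,0,0,0,1,30,0,0,0,1,30,0,0,0,1,30,0,0,0,1,30,0,0,0,1,30,0,0,0,1,30,0,0,0,1,30,0,0,0,1,30,0,0,0,0.7]' 10
python3 - <<'E'
from h import *
np.set_printoptions(precision=3,suppress=True)
s=env.observe();R=Ro.from_rotvec(s["ee_rot"]).as_matrix();print(R)
for cam in ["top","side"]:
    f=env.grab_frame(cam);P,u,v=pts(f,np.ones((420,560),bool))
    for zl in (.1,.2):
        m=(P[:,2]>zl)&(P[:,0]>.25)&(P[:,0]<.72)&(P[:,1]>-.15)&(P[:,1]<.5)
        H,_,_=np.histogram2d(P[m,0],P[m,1],bins=[np.arange(.25,.75,.05),np.arange(-.15,.55,.05)]);print(cam,zl);print(H.astype(int))
E
```

```text
time_s: 2.4
ee_pos: [0.2627, 0.5671, 0.4048]
ee_rot: [-2.092, -2.344, -0.0]
wrist_force: [-0.1, -0.4, -0.8]
grip_width: 0.0301
gripper_force: 0.0
[[-0.113  0.994 -0.   ]
 [ 0.994  0.113  0.   ]
 [ 0.    -0.    -1.   ]]
top 0.1
[[  0   0   0   0   0   0   0   0   0   0   0 243  94]
 [  0   0   0   0   0   0   0   0   0   0   0   0   0]
 [  0   0   0   0   0   0   0   0   0   0   0   0   0]
 [  0   0   0   0   3   0   0   0   0   0   0   0   0]
 [  0   0   0   0  55  71   0   0   0   0   0   0   0]
 [227   5   0   0  41 112   0   0   0   0   0   0   0]
 [470 398 133   0   0  24   0   0   0   0   0   0   0]
 [465 474 475 327  67   0   0   2   0   0   0   0   0]
 [455 448 461 455 444 326 125 338  27 152 237 150   0]]
top 0.2
[[  0   0   0   0   0   0   0   0   0   0   0 243  94]
 [  0   0   0   0   0   0   0   0   0   0   0   0   0]
 [  0   0   0   0   0   0   0   0   0   0   0   0   0]
 [  0   0   0   0   0   0   0   0   0   0   0   0   0]
 [  0   0   0   0   0   0   0   0   0   0   0   0   0]
 [  0   0   0   0   0   0   0   0   0   0   0   0   0]
 [  0   0   0   0   0   0   0   0   0  
[... 436 characters left out ...]
   0   0   0   0   0   0   0]
 [170  87  43   0   0 124   0   0   0   0   0   0   0]
 [ 30  90 172 164  23   0   0   0   0   0   0   0   0]
 [  3   0   0  38 111  75  30 364   1  74  34 404   0]]
side 0.2
[[  0   0   0   0   0   0   0   0   0   0   0  69 399]
 [  0   0   0   0   0   0   0   0   0   0   0   0   0]
 [  0   0   0   0   0   0   0   0   0   0   0   0   0]
 [  0   0   0   0   0   0   0   0   0   0   0   0   0]
 [  0   0   0   0   0   0   0   0   0   0   0   0   0]
 [  0   0   0   0   0   0   0   0   0   0   0   0   0]
 [  0   0   0   0   0   0   0   0   0   0   0   0   0]
 [  0   0   0   0   0   0   0   0   0   0   0   0   0]
 [  0   0   0   0   0   0   4 364   0   2  34 403   0]]
```

```bash
python3 -m inch '[20,-0.88,0.31,0,0,20,-0.88,0.31,0,0,20,-0.88,0.31,0,0,20,-0.88,0.31,0,0,20,-0.88,0.31,0,0,20,-0.88,0.31,0,0,20,-0.88,0.31,0,0,20,-0.88,0.31,0,0,20,-0.88,0.31,0,0,20,-0.88,0.31,0,0,20,-0.88,0.31,0,0,20,-0.88,0.31,0,0]'
python3 - <<'E'
from h import *
np.set_printoptions(precision=4,suppress=True)
f=env.grab_frame("top");P,u,v=pts(f,np.ones((420,560),bool))
m=(P[:,2]>.03)&(P[:,2]<.2)&(P[:,0]>.6)&(P[:,0]<.65)&(P[:,1]>-.15)&(P[:,1]<.02);print("counter z",np.percentile(P[m,2],[5,50,95]))
f=env.grab_frame("wrist"); save("w",f); P,u,v=pts(f,np.ones((420,560),bool)); col=f["frame"][v,u].astype(int)
c=np.array([.502,.174]);a=np.radians(6.6);ex=np.array([-np.sin(a),np.cos(a)]);ey=np.array([-np.cos(a),-np.sin(a)])
o=(col[:,0]>150)&(col[:,1]>50)&(col[:,1]<170)&(col[:,2]<80)&(P[:,2]>.05)&(P[:,2]<.2)
q=P[o];print(o.sum(),np.median(q,0) if len(q) else "","box",(q[:,:2]-c).mean(0)@np.stack([ex,ey],1) if len(q) else "")
s=env.observe();g=s["ee_pos"][:2]-c;print("tool in box",g@ex,g@ey,"tip z",s["ee_pos"][2]-.182)
E
```

```text
time_s: 4.0
ee_pos: [0.509, 0.0627, 0.405]
ee_rot: [2.087, 2.348, 0.001]
wrist_force: [0.6, -0.8, -0.5]
grip_width: 0.02
gripper_force: 0.0
counter z [0.1072 0.1101 0.114 ]
166 [0.5018 0.096  0.1463] box [-0.0773  0.0024]
tool in box -0.11341949662759859 0.005173034199290843 tip z 0.22293586001193944
```

View pics/w.png

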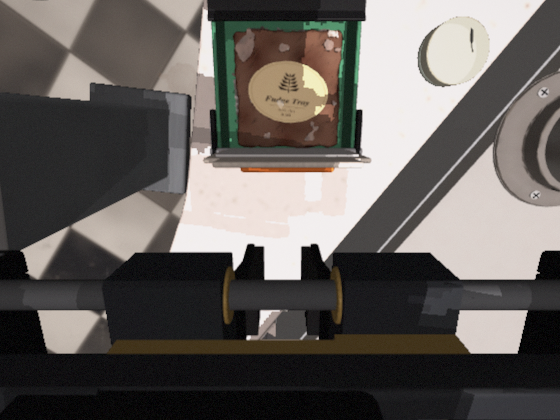

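The wrist view confirms alignment: flap edge on at (287,157), rib outside it at (285,168), fingers centred behind at (287,260), counter at right lower than the body. I'll descend behind the flap and push it over to about 30°.

```bash
python3 -m inch '[20,0,0,0.49,0,20,0,0,0.49,0,20,0,0,0.49,0,20,0,0,0.49,0,20,0.45,0,0.05,0,20,0.45,0,0.05,0,20,0.17,0,0.07,0,20,0.17,0,0.07,0,20,0.17,0,0.05,0,20,0.17,0,0.05,0,20,0.28,0,0.22,0,20,0,0,0,0]'
cat > chk.py <<'E'
from h import *
import sys
np.set_printoptions(precision=4,suppress=True)
c=np.array([.502,.174]);a=np.radians(6.6);ex=np.array([-np.sin(a),np.cos(a)]);ey=np.array([-np.cos(a),-np.sin(a)])
s=env.observe();g=s["ee_pos"][:2]-c;print("tool in box",g@ex,g@ey,"tip z",s["ee_pos"][2]-.182,"F",s["wrist_force"])
out=[]
for cam in sys.argv[2:]:
    f=env.grab_frame(cam);P,u,v=pts(f,np.ones((420,560),bool));col=f["frame"][v,u].astype(int)
    bx=(P[:,:2]-c)@ex;by=(P[:,:2]-c)@ey
    o=(abs(by)<.06)&(abs(bx)<.1)&(col[:,0]>150)&(col[:,1]>50)&(col[:,1]<170)&(col[:,2]<80)&(P[:,2]>.05)
    if o.sum():print(cam,"rib box x,y,z",o.sum(),np.median(bx[o]),np.median(by[o]),np.median(P[o,2]))
    # profile of white flap beside fingers
    w=(abs(by)>.037)&(abs(by)<.055)&(bx>-.075)&(bx<.07)&(col.min(1)>110)&(P[:,2]>.055)
    for x in np.arange(-.07,.06,.02):
        k=w&(abs(bx-x)<.01)
        if k.sum()>3: print("  x%.2f n%d z%.4f"%(x,k.sum(),np.median(P[k,2])))
    F=f["frame"]
    if cam=="side":F=F[120:285,215:435]
    out.append(cv2.resize(F,(400,300)))
cv2.imwrite(f"pics/{sys.argv[1]}.png",cv2.cvtColor(np.hstack(out),cv2.COLOR_RGB2BGR))
E
python3 chk.py c wrist side
```

```text
time_s: 5.6
ee_pos: [0.4971, 0.1574, 0.2774]
ee_rot: [-2.087, -2.346, 0.002]
wrist_force: [-0.3, -0.1, 0.5]
grip_width: 0.0199
gripper_force: 0.2
tool in box -0.015919662775606084 0.006749773387828527 tip z 0.09542641766124221 F [-0.3434 -0.0634  0.5385]
wrist rib box x,y,z 315 0.0006794959589348293 0.0019658184349860175 0.10656169295315601
  x-0.01 n542 z0.0963
  x0.01 n1212 z0.1037
  x0.03 n807 z0.1115
  x-0.07 n10 z0.0649
  x-0.03 n6 z0.0840
  x-0.01 n5 z0.0958
  x0.01 n18 z0.1041
  x0.03 n15 z0.1117
```

View pics/c.png

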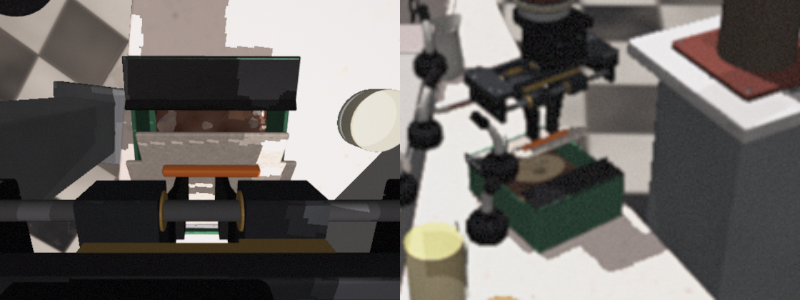

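The flap is folded to about 25°; in the left panel the fingers sit just behind the rib (210,170) and the free edge (215,135) faces the lip (210,85). Next I'll press it down to near flat.

```bash
python3 -m inch '[20,0.06,0,0.15,0,20,0.06,0,0.15,0,20,0.02,0,0.13,0,20,0.01,0,0.12,0,20,0,0,0.1,0,20,0,0,0.06,0,20,0,0,0,0]'
python3 chk.py d wrist side
```

```text
time_s: 6.58
ee_pos: [0.4973, 0.1641, 0.2443]
ee_rot: [2.089, 2.346, 0.0]
wrist_force: [-2.9, 0.0, 11.2]
grip_width: 0.0202
gripper_force: 5.5
tool in box -0.009317525579562332 0.005837444913976327 tip z 0.06225728378712231 F [-2.9135  0.0187 11.1593]
wrist rib box x,y,z 775 0.010366107355062477 0.0020470127003138884 0.07030332684336013
  x-0.01 n336 z0.0632
  x0.01 n2243 z0.0633
  x0.03 n1775 z0.0633
  x-0.07 n11 z0.0633
  x-0.05 n5 z0.0637
  x-0.03 n7 z0.0638
  x-0.01 n19 z0.0628
  x0.01 n41 z0.0631
  x0.03 n23 z0.0636
```

View pics/d.png

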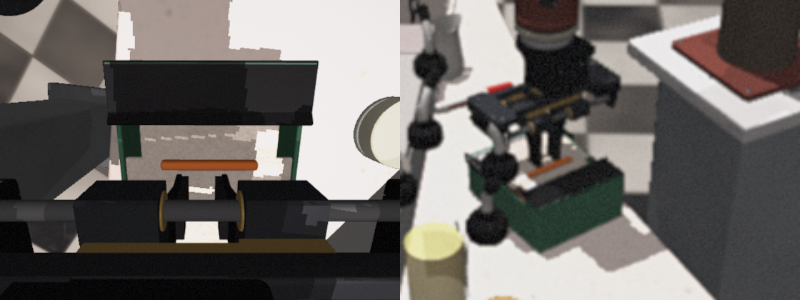

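The flap is flat (z ≈ 63 mm all along) under 11 N, with the rib (210,165) clear ahead of the fingers and the edge at the lip's lead-in (210,125). Now I'll push along while holding it down.

```bash
python3 -m inch '[20,0.1,0,0,0,20,0.1,0,0,0,20,0.1,0,0,0,20,0.1,0,0,0,20,0.1,0,0,0,20,0,0,0,0]'
python3 chk.py e wrist side
```

```text
time_s: 7.42
ee_pos: [0.4945, 0.1884, 0.2443]
ee_rot: [2.087, 2.346, -0.001]
wrist_force: [-2.5, -3.4, 10.7]
grip_width: 0.0201
gripper_force: 5.4
tool in box 0.015202378811728333 0.005799364337159931 tip z 0.06227036996786375 F [-2.5379 -3.4171 10.6926]
wrist rib box x,y,z 807 0.034113722611694056 0.0014257371283256219 0.07025637924607718
  x0.03 n1833 z0.0633
  x0.05 n130 z0.1464
  x-0.03 n4 z0.0635
  x-0.01 n7 z0.0649
  x0.01 n48 z0.0624
  x0.03 n22 z0.0636
  x0.05 n10 z0.2251
```

```bash
python3 -m inch '[20,0.05,0,0,0,20,0.05,0,0,0,20,0.05,0,0,0,20,0,0,0,0]'
python3 chk.py f wrist side
```

```text
time_s: 8.02
ee_pos: [0.4943, 0.1941, 0.2442]
ee_rot: [2.084, 2.343, -0.005]
wrist_force: [1.6, -14.1, 10.6]
grip_width: 0.0198
gripper_force: 9.9
tool in box 0.02082082279306272 0.005336838634136997 tip z 0.0622243525658292 F [  1.6338 -14.103   10.6075]
wrist rib box x,y,z 740 0.034255859672062405 0.001054960139522747 0.07027772544874683
  x0.03 n1140 z0.0633
  x0.05 n166 z0.1478
  x-0.01 n6 z0.1195
  x0.01 n48 z0.0629
  x0.03 n21 z0.0632
  x0.05 n5 z0.2322
```

View pics/f.png

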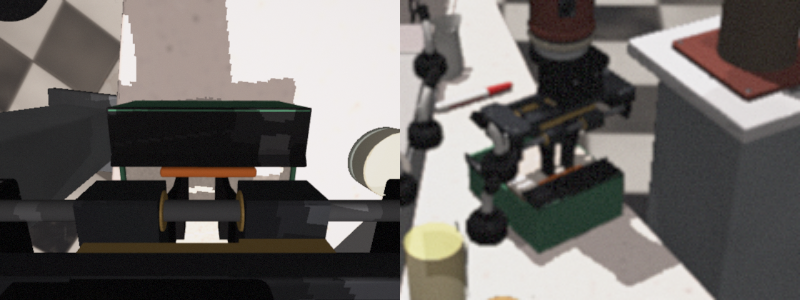

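The rib (210,172) now sits right against the lip's lead-in. It has moved 23.9 mm and stopped under 14 N, so the flap is home. I'll unload and lift straight up.

```bash
python3 -m inch '[20,-0.03,0,0,0,20,0,0,-0.05,0,20,-0.02,0,-0.1,0,20,-0.02,0,-0.2,0,20,0,0,-0.5,0,20,0,0,-0.8,0,20,0,0,-0.8,0,20,0,0,-0.8,0,20,0,0,0,0,20,0,0,0,0]'
python3 chk.py g wrist side
```

```text
time_s: 9.38
ee_pos: [0.4932, 0.1929, 0.4052]
ee_rot: [-2.088, -2.346, 0.001]
wrist_force: [-0.8, -0.2, -0.1]
grip_width: 0.0202
gripper_force: 0.0
tool in box 0.019817867383871254 0.0065948234508621285 tip z 0.22323183750671793 F [-0.8109 -0.2087 -0.1025]
wrist rib box x,y,z 387 0.03403348482055397 0.002218066095719384 0.07381579000226211
  x-0.05 n158 z0.0640
  x-0.03 n523 z0.0641
  x-0.01 n617 z0.0651
  x0.01 n657 z0.0659
  x0.03 n671 z0.0669
  x0.05 n95 z0.3271
side rib box x,y,z 28 0.03489274570548407 0.0004818414347238046 0.07276668921164103
  x-0.05 n16 z0.0629
  x-0.03 n33 z0.0640
  x-0.01 n34 z0.0645
  x0.01 n62 z0.0654
  x0.03 n47 z0.0670
  x0.05 n6 z0.3082
```

View pics/g.png

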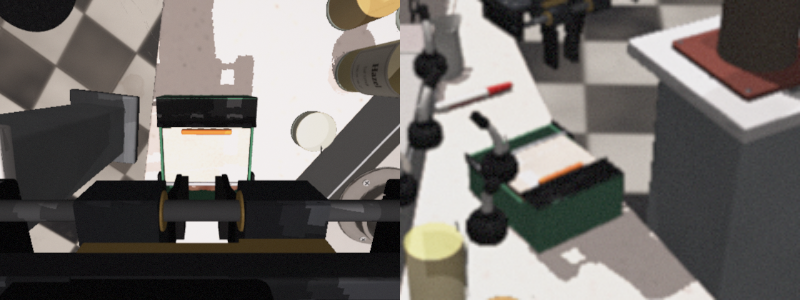

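The flap is held under the lip at a 0.045 rad slope, the rib is home at (205,131), and the robot is clear.

```bash
python3 -c "
from plant import env
print(env.job_done())"
```

```text
the job is handed in; nothing more can be done
None
```

The pastry box is shut and the job is handed in at about 9.5 s of robot time: the flap was pushed about 24 mm to its stop and stays tucked under the lip with the arm clear; I didn't re-measure the cup, jug or marker afterwards, but the arm's path stayed clear of them.

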